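# Secure the load cell's clevis pin with a linch pin

## Task

Couple the load cell to the fork of the bench pull rig: push the half-drawn clevis pin fully home, then put the large linch pin from the wooden rack down through the cross hole near the clevis pin's end, right to its head, and swing its sprung ring over the clevis pin's end until it snaps shut beneath. Leave the other two pins, the multimeter and the screwdriver where they are.

Things in the scene. Friction and masses are not known exactly. Their poses are not given: they have to be found in the camera images.
- rig: Bench pull rig, bolted down; origin under the fork, axes as fork_axis. Base plate 12 mm thick, x = -65 to 65, y = -80 to 230 mm. Along +y from the fork: steel rod eye (from y = 8), aluminium S-shaped load cell (y = 58 to 120, top 127 mm above the bench), draw screw, screw pedestal (y = 178 to 212, top at 120 mm), hand wheel (y = 222 to 260, top at 140 mm).
- fork_axis (a point): Middle of the rig's grey fork, on the clevis pin's axis, 100 mm above the bench. x points along the clevis pin from head to drilled end, z up. Two cheeks, outer faces at x = -24 and 24 mm, tops 22 mm above the axis; a steel washer 38 mm across covers x = 24 to 28 mm. The fork's pedestal (48 mm wide in x, same top) stands at y = -62 to -32 mm.
- clevis_pin (a joint): How far the steel clevis pin (22 mm thick, horizontal) is drawn out of the fork, in m: 0 = fully home, its head against the near cheek; it starts 12 to 25 mm out. It slides stiffly (about 6 N of friction), stays where it is left and cannot turn. While it is drawn out its cross hole is hidden under the washer and cheek.
- clevis_head (a point): Centre of the outer flat face of the clevis pin's round head (34 mm across, 8 mm thick), on the axis; moves with the clevis pin. Axes as fork_axis: push along +x to drive it home.
- cross_hole (a point): Centre of the top mouth of the vertical cross hole (round, 11.5 mm, right through) in the clevis pin's drilled end, 20 mm square there: the mouth is on a flat 10 mm above the axis. Moves with the clevis pin; axes as fork_axis. With the pin home the hole's centre is 10 mm outside the washer's face; the clevis pin's end is 16.5 mm further along +x.
- linch_head (a point): Centre of the large linch pin's dark steel head, 16 mm square, 25 mm tall; below it a round shank 9.5 mm thick, 42 mm long, tapered nose; a ring of 4.5 mm wire, 48 mm across, is hinged in it. z up the pin, x to the side on which the ring swings, y along the hinge. Below this point: hinge 6 mm, underside of the head (rests on the clevis pin) 12.5 mm, tip 54.5 mm. About 100 g, stands in the rack.
- linch_loop (a joint): Angle of the linch pin's ring, rad: 0 = open stop (square to the pin, level when the pin is upright), 1.5 = shut (alongside the shank, far arc on the shank just above the tip). Sprung over centre at 1.0: below that it springs open, above it springs shut; from fully open it takes about 2.5 N, pushed down at the far arc.
- loop_arc (a point): Middle of the ring's far arc, on the wire's centre line, 42 mm from the hinge. Shut, the ring is 0.17 rad off the shank on the +x side of linch_head; open it points along that +x. In place and shut, it lies 35 mm below the cross hole's mouth. The arc travels round the hinge: follow it down and inwards; pushed towards the hinge the ring only binds and the pin leans or turns in its hole.
- small_pin_head (a point): Centre of the head of the smaller linch pin in the rack (head 14.5 mm square and 17 mm tall, ring about 33 mm across): too small for this job, leave it.
- plain_pin_head (a point): Centre of the round mushroom head (22 mm across, 9.5 mm tall) of a plain headed pin without a ring, in the rack: leave it.
- rack: Wooden pin rack, fixed: a block 60 x 215 x 46 mm with three 11.5 mm holes in a row along its y, 75 mm apart, 44.5 mm deep. Origin at the centre of its underside, z up. The three pins stand in it in any order, their heads on its top, rings (level) pointing roughly along its +x.
- multimeter: Yellow and black hand multimeter lying on the bench, 150 x 78 x 44 mm, origin at the centre of its underside: leave it.
- screwdriver: Black-handled screwdriver lying on the bench nearer the robot: leave it.

How it is judged (in metres and radians):
On the way, in this order (a step that is already met when the one before it is completed fails the run):
1. the clevis pin is pushed fully home (value of joint clevis_pin below 0.002 m), for 0.2 s.
2. the large linch pin is down through the cross hole to its head (z of linch_head in the frame of cross_hole below 0.0155 m and horizontal distance between linch_head and cross_hole below 0.004 m and angle between linch_head's own z axis and vertical below 0.15 rad), for 0.2 s.
At the end, for the whole second after the job is handed in: Clevis pin drawn out under 7 mm; large linch pin upright (0.15 rad) in its cross hole, head down on it (gap under 3 mm, off-centre under 4 mm); ring shut (joint over 1.38 rad) around the clevis pin's end, arc over 28 mm below the hole's mouth, hinge square to the clevis pin (0.6 rad) (all of step 2 and value of joint clevis_pin below 0.007 m and value of joint linch_loop above 1.38 rad and z of loop_arc in the frame of cross_hole below -0.028 m and angle between the x axis of linch_head and the x axis of cross_hole, either way round below 0.6 rad); the robot touches nothing.
It fails at once if one of the other two pins is moved by more than 20 mm (distance of any of small_pin_head, plain_pin_head from where it was at the start of the episode above 0.02 m).
It fails at once if the multimeter or the screwdriver is moved by more than 30 mm (distance of any of multimeter, screwdriver from where it was at the start of the episode above 0.03 m).
It also fails if it takes over 69 s, if anything falls off the work surface, if the arm or the gripper's body presses on something with over 40 N, if the wrist force passes 120 N, or if a joint passes its speed limit or range.

## Robot

A 6-joint arm with a two-finger parallel gripper is mounted at the origin on the work surface. World frame = base frame: x ahead of the robot, y to its left, z up, the work surface at z = 0. Lengths are in mm, angles in rad, forces in N, time in s.
With the tool pointing down it reaches from about 300 to 850 mm from the base axis. Payload 5.4 kg.
Tool frame: the origin (TCP) lies at the very end of the fingers, on their centre line; the grasp point (between the pads) lies 19 mm behind it; z points along the fingers, y is the direction in which the jaws open and shut (so a half turn about z gives the same grasp; the last joint's range is limited). The gripper opens to 85 mm and grips with 20 to 120 N. Pads are 22 mm wide; open, the fingers measure 114 mm over their backs; the gripper's body (76 mm by 85 mm) begins 54 mm behind the grasp point. The pads swing forward as they close: fully open they stand 13 mm farther back than shut.
Start: joints at [1.111, 0.158, 1.597, -0, 1.386, -0.21], TCP at [142.157, 557.133, 231.299] pointing down, gripper open.
Joint ranges: [-2.91, 2.91], [-0.94, 2.29], [0.18, 2.7], [-1.29, 4.43], [0.17, 2.64], [-3, 3]. Speed limits (rad/s): [2.57, 2.57, 3.14, 3.14, 3.14, 3.14].

## Interface

Orientations are given as a rotation vector (axis times angle).
In Python, from bench import robot gives the robot as it stands. The module is installed in compiled form; this text tells all that it offers.
- The arm moves only by the shell command python3 -m jog 'ROWS' [OPENING] [FORCE]. ROWS is a JSON object of lists of equal length, an entry for each row: "slide": the shift along the world's x, y, z scaled (see below), a list of three; "dr": the turn, a rotation vector about the world's x, y, z scaled (see below), a list of three. A call has 1 to 12 rows; each row is the pose to reach, as a shift and turn from the pose commanded when the call began, turning the shorter way round; what a row does not reach only later rows make up. The controller multiplies each number of a shift by 10 cm and each number of a turn by 180 degrees. A row lasts 1/10 s, in which the tool goes at most 50 mm and 8.59 degrees, less where a joint would pass 70% of its speed; a pose out of reach is approached as far as the arm can. A call with a number of a shift or a turn outside -1 to 1 is refused whole. A call with a gripper value outside its range is refused whole. OPENING is the opening, from -1 (shut) to 1 (fully open), set as the call begins (- or left out, the last holds). The fingers move at their own pace and stop on an object; FORCE is the grip in N (left out, the last holds). Time passes only in rows, so rows that repeat a pose let the fingers close. It gives the time, the measured TCP pose, the force and the opening at its end, in the units of the state.
- robot.sense(): the state, without advancing time (a new reading comes with each control period).
- robot.capture(name): name is "scene" or "top" or "wrist"; returns a dict with "frame" (480x640x3 uint8, red, green, blue), "fx", "fy", "cx", "cy" (pixels), "k1" (the pictures are not rectified: a ray, as slopes to the right and down, at radius r is drawn at 1 + k1 r^2 times it, then the intrinsics apply), "R" (3x3) and "t" (3): a world point X has camera coordinates R X + t; the wrist camera has in their place "tool_from_camera" (4x4, takes a point from camera to tool coordinates, whose origin is the TCP and whose axes are the flange's). Camera axes: x right, y down, z forward; pixel columns grow to the right and rows downward; lengths in mm; the calibration is good to about 2 mm. A picture is of the moment at which its call begins: read the wrist's pose just before it. There is no depth.
- robot.hand_in(): hands the job in, once; it reports no verdict.
Trained networks look in the newest picture that a camera, given by its name, has taken for a name from the list of things; names that differ only in an ending like _2 or _b are one class to them, and where a whole thing is asked for, a point or a joint stands for the part that bears it (a point fixed in the world has none). Each returns a list of dicts, best first, with "p" (0 to 1); they miss things now and then, are a little off and sometimes report something else, mostly with a low value. They report only what shows in the picture. A call takes as long as a camera call.
- robot.recognise(camera, query): "extent" ([centre column, centre row, width, height] in pixels, round what is visible of it).
- robot.tip_of(camera, query): "uv" ([column, row] in pixels: a listed point, or the origin of a listed thing).
The state is a dict: "clock": time; "joint_pos": joint angles; "joint_velocities": joint speeds; "joint_efforts": joint torques, N m; "tool_pos": TCP position; "ee_rot": TCP orientation; "force": force on the tool from outside, world axes, zero at the start; "ft_torque": the same for the moment, N m; "grip_width": finger opening in mm.
Only numpy, scipy, OpenCV 4.12 (cv2) and the standard library are available. Lean on these libraries where they do the work, as an engineer would, in place of code of your own. Each camera call takes 0.05 s, during which the arm holds its last target. There are 200 camera calls.

## Working session

There is one attempt and no reset: what is moved stays moved. The work goes in short steps, Python scripts to look and compute and a shell command to move; the robot and the scene stay as the last step left them, time stands still between calls to the robot, and variables do not carry over. Pictures are saved under pics/ and viewed, about 8 in all and at most 12, crops included, and the job is handed in when it is done.

```bash
mkdir -p pics
cat > h.py <<'E'
import numpy as np, cv2
from scipy.spatial.transform import Rotation as Ro
from bench import robot
def cam(name):
    s=robot.sense(); c=robot.capture(name)
    if name=="wrist":
        T=np.array(c["tool_from_camera"],float); W=np.eye(4)
        W[:3,:3]=Ro.from_rotvec(s["ee_rot"]).as_matrix(); W[:3,3]=s["tool_pos"]
        M=np.linalg.inv(W@T); R,t=M[:3,:3],M[:3,3]
    else: R,t=np.array(c["R"],float),np.array(c["t"],float).ravel()
    return dict(f=c["frame"],K=np.array([[c["fx"],0,c["cx"]],[0,c["fy"],c["cy"]],[0,0,1.]]),k=c["k1"],R=R,t=t)
def save(c,n,crop=None,z=1):
    f=c["f"][...,::-1]
    if crop: f=f[crop[1]:crop[3],crop[0]:crop[2]]
    cv2.imwrite("pics/"+n,cv2.resize(f,None,fx=z,fy=z,interpolation=cv2.INTER_CUBIC))
def ray(c,uv):
    p=cv2.undistortPoints(np.array([[uv]],float),c["K"],np.array([c["k"],0,0,0.]))[0,0]
    d=c["R"].T@np.array([p[0],p[1],1.]); return -c["R"].T@c["t"],d/np.linalg.norm(d)
def onz(c,uv,z):
    o,d=ray(c,uv); return o+d*(z-o[2])/d[2]
def tri(obs):
    A=np.zeros((3,3));b=np.zeros(3);P=[]
    for c,uv in obs:
        o,d=ray(c,uv);m=np.eye(3)-np.outer(d,d);A+=m;b+=m@o;P.append((o,m))
    x=np.linalg.solve(A,b); return x,[round(float(np.linalg.norm(m@(x-o))),1) for o,m in P]
def proj(c,X):
    r=cv2.projectPoints(np.array(X,float).reshape(-1,1,3),cv2.Rodrigues(c["R"])[0],c["t"],c["K"],np.array([c["k"],0,0,0.]))[0]
    return r[:,0]
E
cat > a.py <<'E'
from h import *
C={n:cam(n) for n in("scene","top","wrist")}
for n in C: save(C[n],n+"0.png")
for q in["fork_axis","clevis_head","cross_hole","linch_head","loop_arc","small_pin_head","plain_pin_head","rack","rig","multimeter","screwdriver"]:
    o=[]
    for n in C:
        r=robot.tip_of(n,q)
        print(q,n,[(np.round(a["uv"]).tolist(),round(a["p"],2)) for a in r[:2]])
        if r and n!="wrist" or r and r[0]["p"]>.5:o.append((C[n],r[0]["uv"]))
    if len(o)>1: x,e=tri(o);print("   ",x.round(1),e)
print(robot.sense())
E
python3 a.py
```

```text
fork_axis scene [([424.0, 318.0], 0.65), ([418.0, 316.0], 0.46)]
fork_axis top [([188.0, 231.0], 0.63)]
fork_axis wrist []
    [564.6 120.3 104.9] [1.7, 1.7]
clevis_head scene [([448.0, 294.0], 0.57)]
clevis_head top [([191.0, 262.0], 0.8)]
clevis_head wrist []
    [506.7 114.5 108.4] [0.7, 0.7]
cross_hole scene [([419.0, 312.0], 0.59)]
cross_hole top [([196.0, 223.0], 0.69)]
cross_hole wrist []
    [575.2 110.3 115.3] [5.3, 5.3]
linch_head scene [([290.0, 245.0], 0.82)]
linch_head top [([340.0, 231.0], 0.76)]
linch_head wrist []
    [ 573.4 -165.3   65.8] [1.0, 1.0]
loop_arc scene [([447.0, 297.0], 0.68), ([269.0, 258.0], 0.62)]
loop_arc top [([349.0, 211.0], 0.6)]
loop_arc wrist []
    [546.4 -36.2 104.9] [152.5, 152.5]
small_pin_head scene [([271.0, 225.0], 0.5)]
small_pin_head top [([381.0, 241.0], 0.56)]
small_pin_head wrist []
    [ 554.7 -246.6   56.1] [0.4, 0.4]
plain_pin_head scene [([263.0, 205.0], 0.44)]
plain_pin_head top [([419.0, 257.0], 0.66), ([422.0, 337.0], 0.34)]
plain_pin_head wrist []
    [ 522.8 -321.2   51.5] [2.0, 2.0]
rack scene [([274.0, 248.0], 0.86)]
rack 
[... 539 characters left out ...]

{'clock': 1.8, 'joint_pos': array([ 1.11089995e+00,  1.58418457e-01,  1.59701019e+00,  5.52897839e-05,
        1.38617127e+00, -2.10088051e-01]), 'joint_velocities': array([ 3.50117451e-04, -1.84614266e-04, -1.27299645e-06,  1.39592653e-03,
       -1.86106485e-04, -1.36318826e-03]), 'joint_efforts': array([-5.45072544e-04, -3.96007919e+01, -3.31689727e+01, -2.74955237e-04,
        7.43237051e-04,  9.73112833e-06]), 'tool_pos': array([142.14333926, 557.14341399, 231.28365716]), 'ee_rot': array([-3.91387621e-01, -3.11706314e+00, -1.73005275e-05]), 'force': array([0.14873006, 0.45988185, 0.53170071]), 'ft_torque': array([-0.04725714,  0.0194828 ,  0.00431021]), 'grip_width': 85.34588576528988}
```

View pics/top0.png

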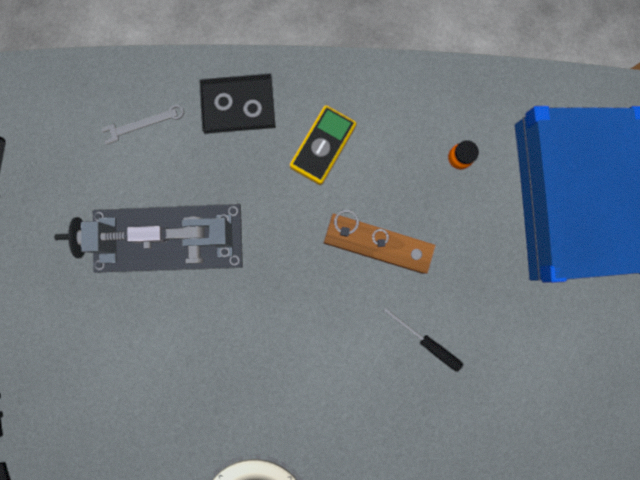

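View pics/scene0.png

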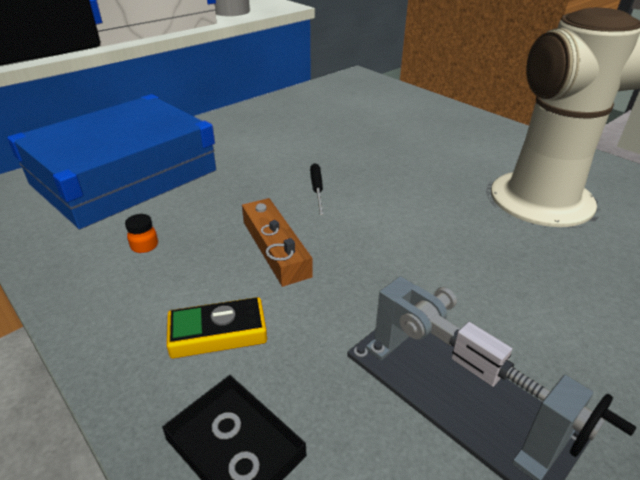

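```bash
R='{"slide":[[0.34,-0.44,0],[0.68,-0.88,0],[0.68,-0.88,0]],"dr":[[0,0,0],[0,0,0],[0,0,0]]}'
python3 -m jog '{"slide":[[0.34,-0.44,0.1],[0.68,-0.88,0.1],[0.68,-0.88,0.1]],"dr":[[0,0,0],[0,0,0],[0,0,0]]}' -1
python3 -m jog '{"slide":[[0.34,-0.44,0],[0.68,-0.88,0],[0.68,-0.88,0]],"dr":[[0,0,0],[0,0,0],[0,0,0]]}'
python3 -m jog '{"slide":[[0.34,-0.44,0],[0.68,-0.88,0],[0.68,-0.88,0]],"dr":[[0,0,0],[0,0,0],[0,0,0]]}'
python3 -m jog '{"slide":[[0.34,-0.44,0],[0.68,-0.88,0],[0.68,-0.88,0]],"dr":[[0,0,0],[0,0,0],[0,0,0]]}'
python3 -m jog '{"slide":[[0.2,-0.44,0],[0.2,-0.88,0],[0.2,-0.88,0],[0.2,-0.88,0]],"dr":[[0,0,0],[0,0,0],[0,0,0],[0,0,0]]}'
cat > b.py <<'E'
import sys
from h import *
print(np.array(robot.capture("wrist")["tool_from_camera"]).round(2))
w=cam("wrist");save(w,sys.argv[1])
for q in sys.argv[2:]: print(q,[(np.round(a["uv"]).tolist(),round(a["p"],2),onz(w,a["uv"],100).round(1)) for a in robot.tip_of("wrist",q)[:2]])
E
python3 b.py w1.png fork_axis clevis_head cross_hole
```

```text
clock: 2.1
tool_pos: [212.3, 466.7, 241.5]
ee_rot: [0.396, 3.115, -0.001]
force: [0.9, 0.7, 0.4]
grip_width: 44.2
clock: 2.4
tool_pos: [280.3, 378.6, 241.4]
ee_rot: [0.397, 3.115, -0.001]
force: [0.6, -0.1, -0.4]
grip_width: 0.3
clock: 2.7
tool_pos: [348.3, 290.8, 241.5]
ee_rot: [0.398, 3.115, -0.001]
force: [-0.4, -0.0, 0.6]
grip_width: 0.1
clock: 3.0
tool_pos: [416.2, 203.0, 241.5]
ee_rot: [0.397, 3.115, -0.0]
force: [-0.1, -0.0, 0.3]
grip_width: 0.1
clock: 3.4
tool_pos: [434.1, 117.7, 241.3]
ee_rot: [-0.393, -3.116, -0.002]
force: [-0.8, -0.2, -0.0]
grip_width: 0.1
[[  -0.     -0.95   -0.32   81.62]
 [   1.     -0.      0.      0.34]
 [  -0.     -0.32    0.95 -144.19]
 [   0.      0.      0.      1.  ]]
fork_axis [([349.0, 353.0], 0.86, array([562.5, 115.8, 100. ]))]
clevis_head [([332.0, 298.0], 0.47, array([505.6, 113.7, 100. ])), ([349.0, 353.0], 0.31, array([562.9, 115.4, 100. ]))]
cross_hole [([51.0, 354.0], 0.6, array([ 499.6, -145.7,  100. ]))]
```

View pics/w1.png

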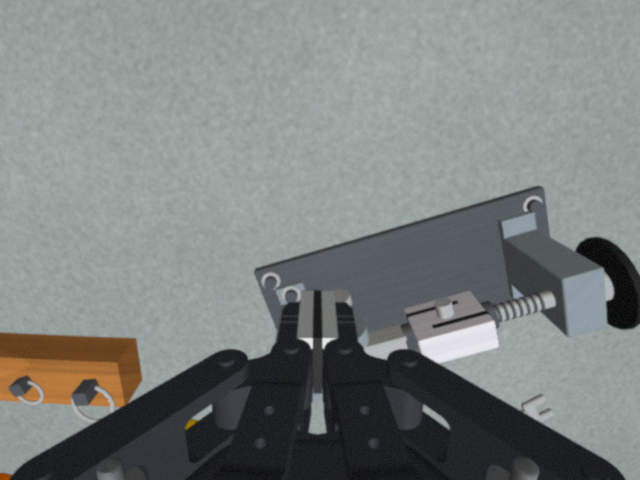

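```bash
python3 -m jog '{"slide":[[0.2,-0.03,-0.4],[0.2,-0.03,-0.8],[0.2,-0.03,-0.8]],"dr":[[0,0,0.04],[0,0,0.09],[0,0,0.09]]}'
python3 -m jog '{"slide":[[0,0,-0.4],[0,0,-0.69],[0,0,-0.69],[0,0,-0.69]],"dr":[[0,0,0],[0,0,0],[0,0,0],[0,0,0]]}'
cat > b.py <<'E'
import sys
from h import *
n=sys.argv[1]
w=cam(n)
if sys.argv[2]!="-": save(w,sys.argv[2])
z=float(sys.argv[3])
for q in sys.argv[4:]: print(q,[(np.round(a["uv"]).tolist(),round(a["p"],2),onz(w,a["uv"],z).round(1)) for a in robot.tip_of(n,q)[:2]])
E
python3 b.py wrist w2.png 100 fork_axis clevis_head
```

```text
clock: 3.95
tool_pos: [449.8, 114.9, 155.9]
ee_rot: [0.055, -3.129, -0.001]
force: [-1.3, 1.0, -1.5]
grip_width: 0.1
clock: 4.35
tool_pos: [455.0, 114.6, 94.1]
ee_rot: [-0.05, 3.14, 0.0]
force: [-0.2, -0.2, 0.1]
grip_width: -0.3
fork_axis []
clevis_head [([308.0, 412.0], 0.95, array([505.9, 112.4, 100. ]))]
```

View pics/w2.png

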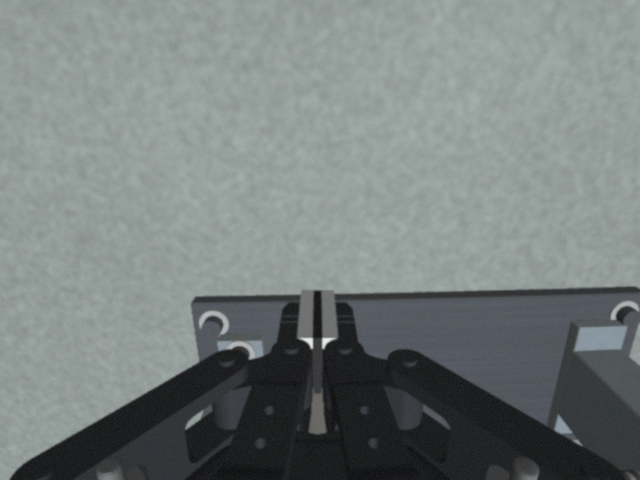

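```bash
python3 -m jog '{"slide":[[0.3,-0.01,0],[0.4,0,0],[0.45,0,0],[0.5,0.01,0],[0.5,0.01,0]],"dr":[[0,0,0],[0,0,0],[0,0,0.005],[0,0,0.005],[0,0,0.005]]}'
python3 -m jog '{"slide":[[0.04,0.0,0],[0.08,0,0],[0.08,0,0]],"dr":[[0,0,0],[0,0,0],[0,0,0]]}'
python3 -m jog '{"slide":[[0.04,0.0,0],[0.06,0,0],[0.06,0,0]],"dr":[[0,0,0],[0,0,0],[0,0,0]]}'
```

```text
clock: 5.0
tool_pos: [503.7, 115.0, 92.7]
ee_rot: [0.077, -3.139, 0.001]
force: [-3.7, -1.6, 3.0]
grip_width: 0.3
clock: 5.3
tool_pos: [511.4, 115.5, 92.5]
ee_rot: [0.077, -3.139, -0.001]
force: [-4.8, 0.1, 2.5]
grip_width: 0.0
clock: 5.6
tool_pos: [517.2, 115.8, 92.4]
ee_rot: [0.077, -3.139, -0.002]
force: [-4.1, 0.1, 2.2]
grip_width: -0.1
```

```bash
python3 -m jog '{"slide":[[0.03,0,0],[0.04,0,0],[0.04,0,0]],"dr":[[0,0,0],[0,0,0],[0,0,0]]}'
python3 -m jog '{"slide":[[0.03,0,0],[0.04,0,0],[0.04,0,0]],"dr":[[0,0,0],[0,0,0],[0,0,0]]}'
```

```text
clock: 5.9
tool_pos: [517.9, 115.8, 92.1]
ee_rot: [0.078, -3.13, -0.001]
force: [-18.4, 0.4, 13.2]
grip_width: -0.1
clock: 6.2
tool_pos: [517.8, 115.8, 92.0]
ee_rot: [0.079, -3.12, -0.0]
force: [-34.5, -1.3, 26.4]
grip_width: -0.1
```

```bash
python3 -m jog '{"slide":[[-0.2,0,0],[-0.3,0,0.4],[-0.1,0,0.8],[0.1,0,1],[0.1,0,1]],"dr":[[0,0,0],[0,0,0],[0,0,0],[0,0,0],[0,0,0]]}'
python3 -m jog '{"slide":[[0.3,0,0.4],[0.8,0,0.58],[1,0,0.58],[1,0,0.58],[1,0,0.58]],"dr":[[0,0,0],[0,0,0],[0,0,0],[0,0,0],[0,0,0]]}'
python3 b.py wrist w3.png 110 cross_hole fork_axis clevis_head
python3 -m jog '{"slide":[[0,0.4,-0.1],[0,0.6,-0.1],[0,0.6,-0.1],[0,0.6,-0.1]],"dr":[[0,0,0],[0,0,0],[0,0,0],[0,0,0]]}'
python3 b.py wrist w4.png 110 cross_hole fork_axis clevis_head
python3 b.py top - 110 cross_hole
python3 b.py scene - 110 cross_hole
```

```text
clock: 6.7
tool_pos: [540.7, 115.0, 197.4]
ee_rot: [-0.076, 3.129, -0.0]
force: [-0.6, 0.1, 0.6]
grip_width: 0.1
clock: 7.2
tool_pos: [635.2, 115.2, 248.6]
ee_rot: [0.076, -3.138, -0.0]
force: [-0.1, 0.3, 0.9]
grip_width: 0.1
cross_hole [([326.0, 169.0], 0.65, array([597.7, 121. , 110. ]))]
fork_axis [([324.0, 119.0], 0.84, array([562.2, 117.2, 110. ]))]
clevis_head [([323.0, 68.0], 0.87, array([528.5, 114.7, 110. ]))]
clock: 7.8
tool_pos: [635.7, 175.1, 240.4]
ee_rot: [-0.078, 3.141, -0.001]
force: [0.6, 0.3, 0.2]
grip_width: 0.2
cross_hole [([238.0, 169.0], 0.96, array([600.3, 116.8, 110. ]))]
fork_axis [([239.0, 112.0], 0.96, array([561. , 118.2, 110. ]))]
clevis_head [([235.0, 61.0], 0.64, array([528.4, 115.8, 110. ]))]
cross_hole [([194.0, 212.0], 0.55, array([599.3, 111.3, 110. ]))]
cross_hole [([407.0, 323.0], 0.88, array([594.5, 113.8, 110. ])), ([219.0, 335.0], 0.25, array([797.1, -33.5, 110. ]))]
```

View pics/w3.png

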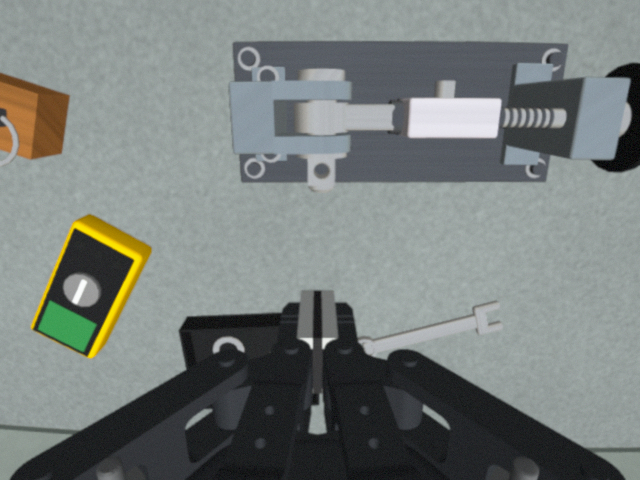

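```bash
cat > v.py <<'E'
import sys,pickle
from h import *
n=sys.argv[1]; w=cam("wrist"); w["tips"]={q:[(a["uv"],a["p"]) for a in robot.tip_of("wrist",q)[:1]] for q in sys.argv[2:]}
print(n,w["tips"]); pickle.dump(w,open(n+".pkl","wb")); save(w,n+".png")
E
python3 -m jog '{"slide":[[0,-0.2,-0.3],[0,-0.2,-0.3],[0,-0.2,-0.3]],"dr":[[0,0,0],[0,0,0],[0,0,0]]}'
python3 v.py A cross_hole fork_axis
python3 -m jog '{"slide":[[0,-0.4,0],[-0.06,-0.8,0],[-0.06,-0.8,0],[-0.06,-0.8,0]],"dr":[[0,0,0],[0,0,0],[0,0,0],[0,0,0]]}'
python3 v.py B cross_hole fork_axis
python3 -m jog '{"slide":[[0,-0.4,0],[-0.06,-0.8,-0.1],[-0.06,-0.8,-0.1]],"dr":[[0,0,-0.04],[0,0,-0.08],[0,0,-0.1]]}'
python3 -m jog '{"slide":[[0,-0.4,0],[-0.06,-0.9,-0.1],[-0.06,-0.9,-0.1],[-0.06,-0.9,-0.1],[-0.06,-0.9,-0.1]],"dr":[[0,0,0],[0,0,0],[0,0,0],[0,0,0],[0,0,0]]}'
python3 v.py C linch_head loop_arc small_pin_head rack
python3 -m jog '{"slide":[[0,-0.4,0],[-0.04,-0.8,-0.1],[-0.04,-0.8,-0.1],[-0.04,-0.8,-0.1]],"dr":[[0,0,0],[0,0,0],[0,0,0],[0,0,0]]}'
python3 v.py D linch_head loop_arc small_pin_head rack
python3 - <<'E'
import pickle,cv2,numpy as np
def cr(n,c,h=50,z=4):
    f=pickle.load(open(n+".pkl","rb"))["f"][...,::-1];x,y=map(int,c);x=max(h,min(640-h,x));y=max(h,min(480-h,y))
    f=f[y-h:y+h,x-h:x+h];print(n,x-h,y-h);return cv2.resize(f,None,fx=z*50/h,fy=z*50/h,interpolation=cv2.INTER_CUBIC)
P={n:pickle.load(open(n+".pkl","rb"))["tips"] for n in "ABCD"}
g=lambda n,q,d:P[n][q][0][0] if P[n][q] else d
t=[cr(n,g(n,"cross_hole",(320,170)),35,3.8) for n in"AB"]+[cr(n,g(n,"linch_head",(320,170)),60,3.8) for n in"CD"]
t=[cv2.resize(a,(380,300*380//300))[:, :] for a in t]
cv2.imwrite("pics/m.png",cv2.resize(np.vstack([np.hstack(t[:2]),np.hstack(t[2:])]),(600,600)))
E
```

```text
clock: 8.5
tool_pos: [635.7, 155.0, 209.8]
ee_rot: [0.075, -3.139, -0.001]
force: [0.1, -0.8, 0.5]
grip_width: -0.1
A {'cross_hole': [([262.6, 177.5], 0.57)], 'fork_axis': [([258.4, 115.9], 0.91)]}
clock: 9.05
tool_pos: [630.7, 75.0, 211.5]
ee_rot: [-0.075, 3.139, 0.001]
force: [-0.4, -0.3, -0.0]
grip_width: -0.2
B {'cross_hole': [([386.4, 188.4], 0.82)], 'fork_axis': [([383.6, 127.3], 0.7)]}
clock: 9.5
tool_pos: [623.5, -7.8, 199.1]
ee_rot: [-0.426, -3.111, 0.002]
force: [-0.5, -0.6, -1.4]
grip_width: 0.3
clock: 10.0
tool_pos: [618.6, -93.4, 190.5]
ee_rot: [0.413, 3.114, 0.001]
force: [0.4, 0.2, 0.0]
grip_width: 0.2
C {'linch_head': [([198.1, 186.6], 0.57)], 'loop_arc': [], 'small_pin_head': [([100.4, 186.4], 0.75)], 'rack': [([132.8, 174.0], 0.63)]}
clock: 10.65
tool_pos: [614.0, -174.9, 180.0]
ee_rot: [-0.418, -3.113, -0.001]
force: [0.3, 0.1, -0.5]
grip_width: -0.2
D {'linch_head': [([304.5, 167.4], 0.66)], 'loop_arc': [([310.6, 223.4], 0.63)], 'small_pin_head': [([197.7, 167.8], 0.81)], 'rack': [([216.8, 156.4], 0.77)]}
A 227 142
B 351 153
C 138 126
D 244 107
```

View pics/m.png

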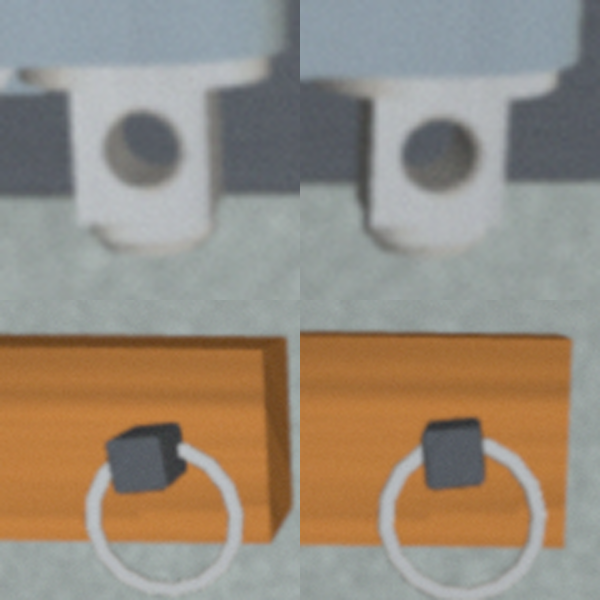

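Run:
```python
import pickle
from h import *
P={n:pickle.load(open(n+".pkl","rb")) for n in "ABCD"}
print("hole",tri([(P["A"],(260.4,176.8)),(P["B"],(383.7,189.2))]),onz(P["A"],(260.4,176.8),110),onz(P["B"],(383.7,189.2),110))
print("fork",[onz(P[n],P[n]["tips"]["fork_axis"][0][0],100).round(1) for n in"AB"])
print("head top",tri([(P["C"],(192.4,191.2)),(P["D"],(306,169.8))]),onz(P["C"],(192.4,191.2),71),onz(P["D"],(306,169.8),71))
D=P["D"]; a=onz(D,(308.8,223.8),52.5); h=onz(D,(306,169.8),71); print("arc",a,"yaw",np.degrees(np.arctan2(*(a-h)[[1,0]])), np.linalg.norm((a-h)[:2]))
L=onz(D,(244+127/2.5,107+188/2.5),71);R=onz(D,(244+185/2.5,107+185/2.5),71);print("edge",np.degrees(np.arctan2(*(R-L)[[1,0]]))-90)
s=robot.sense();print(s["tool_pos"].round(1),np.degrees(np.arctan2(*Ro.from_rotvec(s["ee_rot"]).as_matrix()[[1,0],1]))-90)
```

```text
hole (array([599.07111774, 117.61688456, 110.74907272]), [0.1, 0.1]) [599.14781624 117.51817745 110.        ] [599.28492157 117.75633523 110.        ]
fork [array([561.9, 114.7, 100. ]), array([560.7, 115.5, 100. ])]
head top (array([ 571.86120659, -170.27501408,   73.02588786]), [0.2, 0.2]) [ 571.93899953 -171.01438011   71.        ] [ 572.32648235 -170.42732662   71.        ]
arc [ 614.1586524  -180.61961453   52.5       ] yaw -13.693153064568866 43.05593088425609
edge -12.367885535584193
[ 614.5 -173.7  180.7] -15.123623124620124
```

```bash
python3 -m jog '{"slide":[[-0.3,0.03,0],[-0.42,0.03,-0.4],[-0.42,0.03,-0.7],[-0.42,0.03,-0.7],[-0.42,0.03,-0.7],[-0.42,0.03,-0.7],[-0.42,0.03,-0.7]],"dr":[[0,0,0.012],[0,0,0.012],[0,0,0.012],[0,0,0.012],[0,0,0.012],[0,0,0.012],[0,0,0.012]]}' -0.06 50
python3 v.py E linch_head loop_arc
```

```text
clock: 11.6
tool_pos: [573.8, -172.5, 112.6]
ee_rot: [0.356, 3.118, -0.002]
force: [-0.3, -0.5, -0.1]
grip_width: 39.9
E {'linch_head': [([318.7, 253.9], 0.89)], 'loop_arc': [([322.3, 322.6], 0.79)]}
```

View pics/E.png

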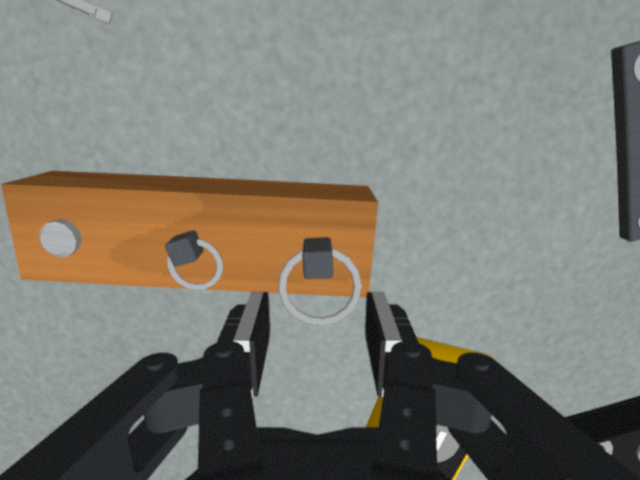

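```bash
python3 -m jog '{"slide":[[-0.01,0.01,-0.3],[-0.01,0.01,-0.5],[-0.01,0.01,-0.54],[-0.01,0.01,-0.54],[-0.01,0.01,-0.54]],"dr":[[0,0,0],[0,0,0],[0,0,0],[0,0,0],[0,0,0]]}'
python3 b.py top - 60 linch_head
python3 -m jog '{"slide":[[0,0,0],[0,0,0],[0,0,0],[0,0,0],[0,0,0],[0,0,0],[0,0,0]],"dr":[[0,0,0],[0,0,0],[0,0,0],[0,0,0],[0,0,0],[0,0,0],[0,0,0]]}' -1 60
```

```text
clock: 12.25
tool_pos: [572.2, -171.4, 57.7]
ee_rot: [0.357, 3.119, -0.001]
force: [0.9, 0.3, 0.1]
grip_width: 40.1
linch_head []
clock: 13.05
tool_pos: [571.7, -171.2, 57.3]
ee_rot: [0.357, 3.12, -0.001]
force: [-1.3, 0.8, 5.9]
grip_width: 14.0
```

```bash
python3 -m jog '{"slide":[[0,0,0.1],[0,0,0.3],[0,0,0.6],[0,0,1],[0,0,1],[0,0,1]],"dr":[[0,0,0],[0,0,0],[0,0,0],[0,0,0],[0,0,0],[0,0,0]]}'
python3 -m jog '{"slide":[[0,0,0.4],[0,0,0.5],[0,0,0.5],[0,0,0.5]],"dr":[[0,0,0],[0,0,0],[0,0,0],[0,0,0]]}'
python3 v.py F linch_head loop_arc
```

```text
clock: 13.65
tool_pos: [571.5, -171.0, 157.3]
ee_rot: [0.357, 3.12, -0.001]
force: [0.1, 0.3, -1.5]
grip_width: 14.2
clock: 14.05
tool_pos: [570.4, -170.5, 204.3]
ee_rot: [-0.357, -3.119, -0.002]
force: [0.0, -1.1, -0.5]
grip_width: 14.0
F {'linch_head': [([320.1, 312.0], 0.6)], 'loop_arc': [([317.4, 392.6], 0.64)]}
```

View pics/F.png

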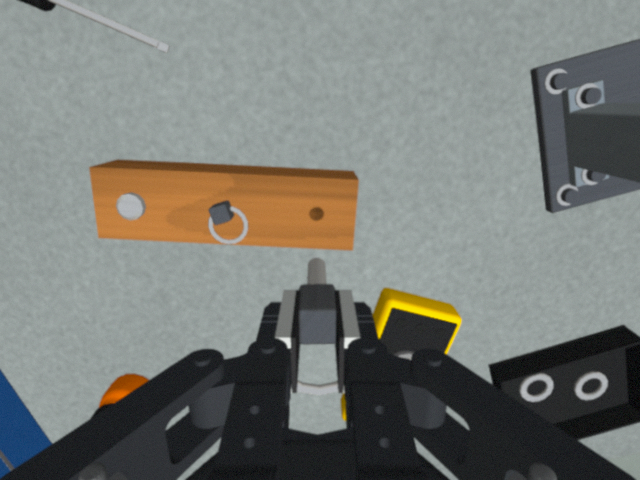

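Run:
```python
import pickle
from h import *
F=pickle.load(open("F.pkl","rb")); s=robot.sense(); R=Ro.from_rotvec(s["ee_rot"]).as_matrix(); p=s["tool_pos"]; print(p.round(1), "toolz",R[:,2].round(4))
print("rackhole",onz(F,(316.5,214),46))
hz=p[2]+1.3
print("tip",(R.T@(onz(F,(316.5,260),hz-54.5)-p)).round(1))
for dx in(-6,-3,0,3,6):  # tool x offset of pin axis
    T=lambda x,y,z: p+R@np.array([dx+x,y,0])+np.array([0,0,z+1.3])
    print(dx,proj(F,[T(0,0,-54.5),T(8,0,-8),T(8,0,12.5),T(-8,0,12.5)]).round(0).tolist())
save(F,"Fc.png",(260,240,380,400),4)
```

```text
[ 570.2 -170.4  204.1] toolz [-0.0032  0.0017 -1.    ]
rackhole [ 572.88513278 -170.73903159   46.        ]
tip [-0.5  0.1 53.2]
-6 [[316.0, 269.0], [316.0, 295.0], [316.0, 320.0], [316.0, 354.0]]
-3 [[316.0, 264.0], [316.0, 289.0], [316.0, 313.0], [316.0, 348.0]]
0 [[316.0, 259.0], [316.0, 283.0], [316.0, 306.0], [316.0, 342.0]]
3 [[316.0, 254.0], [316.0, 277.0], [316.0, 299.0], [316.0, 335.0]]
6 [[316.0, 249.0], [316.0, 270.0], [316.0, 292.0], [316.0, 329.0]]
```

View pics/Fc.png

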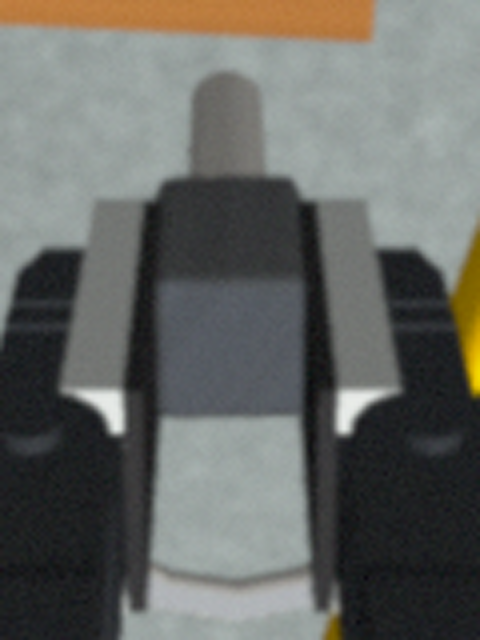

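```bash
python3 -m jog '{"slide":[[0.05,0.3,0],[0.1,0.65,0],[0.1,0.96,0],[0.1,0.96,0]],"dr":[[0,0,0.03],[0,0,0.06],[0,0,0.089],[0,0,0.089]]}'
python3 -m jog '{"slide":[[0.05,0.3,0],[0.1,0.65,0],[0.1,0.96,0],[0.1,0.96,0]],"dr":[[0,0,0],[0,0,0],[0,0,0],[0,0,0]]}'
python3 -m jog '{"slide":[[0.05,0.3,0],[0.08,0.6,0],[0.08,0.8,0],[0.08,0.93,0],[0.08,0.96,0],[0.08,0.96,0],[0.08,0.96,0]],"dr":[[0,0,0],[0,0,0],[0,0,0],[0,0,0],[0,0,0],[0,0,0],[0,0,0]]}'
python3 v.py G cross_hole linch_head
```

```text
clock: 14.6
tool_pos: [580.5, -71.1, 204.9]
ee_rot: [0.09, -3.138, -0.004]
force: [0.1, -1.1, -1.0]
grip_width: 14.1
clock: 15.0
tool_pos: [590.6, 24.1, 205.2]
ee_rot: [0.086, -3.139, -0.002]
force: [-1.0, -0.4, -1.2]
grip_width: 14.3
clock: 15.7
tool_pos: [599.2, 116.0, 206.1]
ee_rot: [0.08, -3.14, 0.001]
force: [0.2, 0.0, -0.1]
grip_width: 14.2
G {'cross_hole': [([320.1, 233.3], 0.75)], 'linch_head': [([319.5, 311.4], 0.92)]}
```

Run:
```python
import pickle
from h import *
G=pickle.load(open("G.pkl","rb")); s=robot.sense(); R=Ro.from_rotvec(s["ee_rot"]).as_matrix();p=s["tool_pos"]; print(p.round(1),R[:,2].round(4),np.degrees(np.arctan2(-R[0,1],R[1,1])))
save(G,"Gc.png",(240,170,400,290),5)
print(proj(G,[[599.2,117.6,110],[599.2,117.6,90]]),proj(G,[p+R@np.array([-.9,0,53])]))
```

```text
[599.3 116.2 206.3] [ 0.e+00 -3.e-04 -1.e+00] 2.90011738078372
[[318.67107046 234.84141096]
 [318.5420362  225.83061986]] [[316.52160395 261.34309084]]
```

View pics/Gc.png

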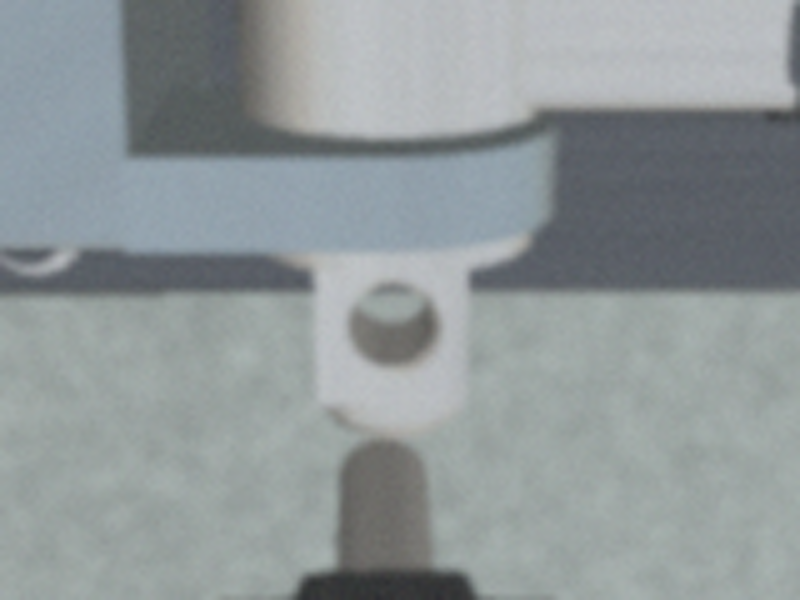

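```bash
python3 -m jog '{"slide":[[-0.01,0.014,-0.2],[-0.01,0.014,-0.36],[-0.01,0.014,-0.36],[-0.01,0.014,-0.36],[-0.01,0.014,-0.36],[-0.01,0.014,-0.36]],"dr":[[0,0,0],[0,0,0],[0,0,0],[0,0,0],[0,0,0],[0,0,0]]}'
python3 v.py H cross_hole linch_head
python3 - <<'E'
import pickle
from h import *
G=pickle.load(open("H.pkl","rb")); s=robot.sense();p=s["tool_pos"]; print(p.round(1),s["force"].round(1))
save(G,"Hc.png",(240,190,400,310),4)
print(proj(G,[[599.2,117.6,110],[p[0]+.9,p[1],p[2]-53.2]]))
E
```

```text
clock: 16.45
tool_pos: [598.8, 118.5, 171.4]
ee_rot: [-0.081, 3.139, -0.0]
force: [0.2, -0.7, -0.6]
grip_width: 14.2
H {'cross_hole': [([318.7, 252.8], 0.83)], 'linch_head': [([318.7, 312.5], 0.86)]}
[598.5 118.6 170.9] [-0.3 -0.2 -0.9]
[[314.49447813 254.47576514]
 [316.10588855 259.97576128]]
```

View pics/Hc.png

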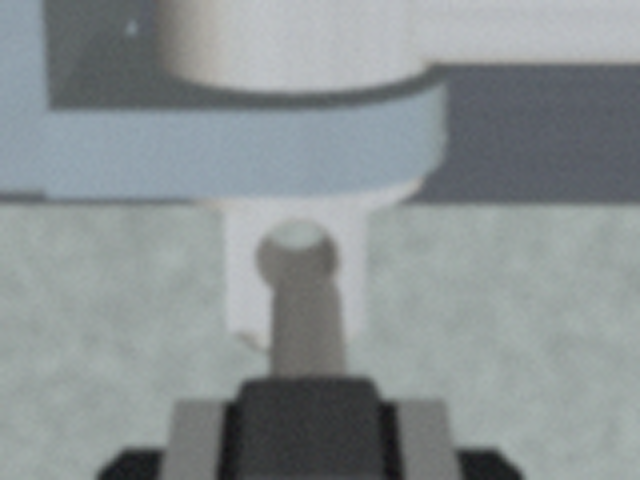

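```bash
python3 -m jog '{"slide":[[0,-0.01,0],[-0.002,-0.01,-0.05],[-0.002,-0.01,-0.1],[-0.002,-0.01,-0.15],[-0.002,-0.01,-0.15]],"dr":[[0,0,0],[0,0,0],[0,0,0],[0,0,0],[0,0,0]]}'
python3 - <<'E'
from h import *
for i in range(3):
    G=cam("wrist");s=robot.sense(); print(s["tool_pos"].round(1),s["force"].round(1),s["ft_torque"].round(2))
E
```

```text
clock: 17.1
tool_pos: [597.4, 117.4, 153.9]
ee_rot: [0.081, -3.139, 0.0]
force: [0.5, 0.1, -1.4]
grip_width: 14.3
[597.6 117.5 154.5] [-0.7  0.9 -0.9] [-0.01 -0.06 -0.01]
[597.8 117.5 154.9] [ 0.   0.1 -1. ] [0.01 0.01 0.03]
[597.9 117.6 155.3] [-0.   0.4 -1.2] [ 0.01 -0.01 -0.  ]
```

```bash
python3 -m jog '{"slide":[[0.003,0,-0.08],[0.003,0,-0.16],[0.003,0,-0.24],[0.003,0,-0.28],[0.003,0,-0.28],[0.003,0,-0.28]],"dr":[[0,0,0],[0,0,0],[0,0,0],[0,0,0],[0,0,0],[0,0,0]]}'
```

```text
clock: 17.85
tool_pos: [598.2, 117.6, 127.2]
ee_rot: [0.081, -3.14, -0.0]
force: [0.0, -0.2, -0.8]
grip_width: 14.0
```

```bash
python3 -m jog '{"slide":[[0,0,-0.02],[0,0,-0.04],[0,0,-0.06],[0,0,-0.06],[0,0,-0.06]],"dr":[[0,0,0],[0,0,0],[0,0,0],[0,0,0],[0,0,0]]}'
```

```text
clock: 18.35
tool_pos: [598.4, 117.5, 121.4]
ee_rot: [-0.081, 3.14, 0.0]
force: [1.0, -0.2, -0.1]
grip_width: 14.4
```

```bash
python3 -m jog '{"slide":[[0,0,-0.01],[0,0,-0.01],[0,0,-0.01]],"dr":[[0,0,0],[0,0,0],[0,0,0]]}'
python3 -m jog '{"slide":[[0,0,-0.01],[0,0,-0.01],[0,0,-0.01]],"dr":[[0,0,0],[0,0,0],[0,0,0]]}'
```

```text
clock: 18.65
tool_pos: [598.5, 117.5, 121.2]
ee_rot: [-0.082, 3.14, -0.0]
force: [-2.7, -0.8, 6.4]
grip_width: 14.1
clock: 18.95
tool_pos: [598.5, 117.5, 121.2]
ee_rot: [-0.082, 3.14, -0.0]
force: [-6.1, -1.4, 10.7]
grip_width: 13.9
```

```bash
python3 -m jog '{"slide":[[0,0,0.02],[0,0,0.02],[0,0,0.02],[0,0,0.02]],"dr":[[0,0,0],[0,0,0],[0,0,0],[0,0,0]]}' -0.06
python3 -m jog '{"slide":[[0,0,0.2],[0,0,0.5],[0.3,0,0.88],[0.45,0.02,0.88],[0.45,0.02,0.88],[0.45,0.02,0.88]],"dr":[[0,0,0],[0,0,0],[0,0,0],[0,0,0],[0,0,0],[0,0,0]]}'
python3 v.py I cross_hole linch_head loop_arc
python3 - <<'E'
import pickle
from h import *
G=pickle.load(open("I.pkl","rb"));save(G,"Ic.png",(240,100,400,280),3)
t=G["tips"]
for q,z in(("linch_head",122.5),("loop_arc",116.5)):
    if t[q]: print(q,onz(G,t[q][0][0],z).round(1))
print(proj(G,[[599.2,117.6,110],[599.2,117.6,122.5],[641,119.8,116.5]]).round(1))
E
```

```text
clock: 19.35
tool_pos: [598.1, 117.5, 120.9]
ee_rot: [0.081, -3.14, -0.0]
force: [-0.6, 0.3, -0.3]
grip_width: 40.1
clock: 19.95
tool_pos: [642.3, 119.5, 207.9]
ee_rot: [0.081, -3.138, -0.0]
force: [-0.7, 0.5, 0.7]
grip_width: 39.8
I {'cross_hole': [], 'linch_head': [([318.8, 170.1], 0.64)], 'loop_arc': [([317.6, 239.0], 0.91)]}
linch_head [597.5 118.9 122.5]
loop_arc [643.4 120.5 116.5]
[[316.5 169.6]
 [316.5 172.8]
 [316.7 235.5]]
```

View pics/Ic.png

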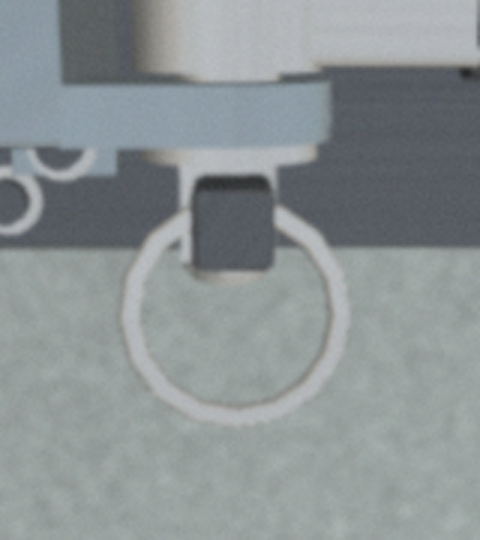

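```bash
python3 -m jog '{"slide":[[0.03,0.01,-0.4],[0.03,0.01,-0.76],[0.03,0.01,-0.76],[0.03,0.01,-0.76],[0.03,0.01,-0.76],[0.03,0.01,-0.76],[0.03,0.01,-0.76]],"dr":[[0,0,0],[0,0,0],[0,0,0],[0,0,0],[0,0,0],[0,0,0],[0,0,0]]}' -1
python3 - <<'E'
from h import *
for i in range(2):
    cam("top");s=robot.sense(); print(s["tool_pos"].round(1),s["force"].round(1),s["grip_width"])
E
```

```text
clock: 20.85
tool_pos: [647.3, 120.5, 135.3]
ee_rot: [-0.081, 3.137, -0.0]
force: [-0.8, 0.4, -0.6]
grip_width: -0.2
[647.1 120.5 134.9] [ 0.3 -0.5 -0.2] 0.24951632213207078
[646.8 120.5 134.4] [ 0.2  0.2 -0.6] -0.04319945593867477
```

```bash
python3 -m jog '{"slide":[[-0.01,0,-0.12],[-0.01,0,-0.18],[-0.02,0,-0.24],[-0.035,0,-0.3],[-0.05,0,-0.36],[-0.065,0,-0.4],[-0.065,0,-0.4]],"dr":[[0,0,0],[0,0,0],[0,0,0],[0,0,0],[0,0,0],[0,0,0],[0,0,0]]}'
python3 v.py J loop_arc linch_head
```

```text
clock: 21.65
tool_pos: [638.5, 120.6, 92.0]
ee_rot: [0.081, -3.138, -0.0]
force: [-0.3, -0.4, 1.8]
grip_width: -0.1
J {'loop_arc': [], 'linch_head': [([314.3, 253.9], 0.59)]}
```

```bash
python3 -m jog '{"slide":[[-0.03,0,-0.04],[-0.06,0,-0.08],[-0.085,0,-0.11],[-0.1,0,-0.14],[-0.1,0,-0.16],[-0.1,0,-0.16]],"dr":[[0,0,0],[0,0,0],[0,0,0],[0,0,0],[0,0,0],[0,0,0]]}'
python3 -m jog '{"slide":[[0,0,-0.04],[0,0,-0.06],[0,0,-0.06]],"dr":[[0,0,0],[0,0,0],[0,0,0]]}'
```

```text
clock: 22.4
tool_pos: [629.4, 120.5, 76.7]
ee_rot: [0.081, -3.14, -0.0]
force: [-0.1, 0.1, 0.7]
grip_width: -0.1
clock: 22.7
tool_pos: [629.5, 120.5, 70.8]
ee_rot: [0.081, -3.14, -0.0]
force: [-0.6, -0.1, -0.2]
grip_width: 0.0
```

Force dropped: likely snapped. Back off outward, then up, and look.

```bash
python3 -m jog '{"slide":[[0.3,0,0],[0.6,0,0],[0.6,0,0.4],[0.3,0,0.8],[0.2,0,1],[0.2,0,1],[0.2,0,1]],"dr":[[0,0,0],[0,0,0],[0,0,0],[0,0,0],[0,0,0],[0,0,0],[0,0,0]]}'
python3 -m jog '{"slide":[[0,0.3,0.3],[0,0.4,0.4],[0,0.4,0.4],[0,0.4,0.4]],"dr":[[0,0,0],[0,0,0],[0,0,0],[0,0,0]]}'
python3 v.py K loop_arc linch_head clevis_head fork_axis
python3 - <<'E'
import pickle
from h import *
K=pickle.load(open("K.pkl","rb"));S=cam("scene")
print({q:robot.tip_of("scene",q)[:1] for q in("loop_arc","linch_head")})
print(proj(S,[[602.5,118,75],[599.2,117.6,122.5]]).round(0), proj(K,[[599.2,117.6,122.5]]).round(0))
a=cv2.resize(K["f"][100:260,160:320],(400,400),interpolation=2);b=cv2.resize(S["f"][270:370,350:450],(400,400),interpolation=2)
cv2.imwrite("pics/KS.png",np.hstack([a,b])[...,::-1])
E
```

```text
clock: 23.4
tool_pos: [650.0, 120.5, 171.3]
ee_rot: [-0.081, 3.14, -0.0]
force: [1.1, -0.4, -0.5]
grip_width: 0.2
clock: 23.8
tool_pos: [649.4, 160.0, 209.6]
ee_rot: [0.082, -3.139, 0.001]
force: [0.5, -0.1, -0.2]
grip_width: 0.2
K {'loop_arc': [([263.1, 160.4], 0.74)], 'linch_head': [([248.8, 158.8], 0.72)], 'clevis_head': [([251.4, 35.3], 0.84)], 'fork_axis': []}
{'loop_arc': [{'uv': [402.9, 346.9], 'p': 0.74}], 'linch_head': [{'uv': [409.6, 318.1], 'p': 0.97}]}
[[403. 346.]
 [408. 320.]] [[250. 157.]]
```

Run:
```python
import pickle
from h import *
K=pickle.load(open("K.pkl","rb"));S=cam("scene");t=K["tips"]
for q in("loop_arc","linch_head"):
    a=robot.tip_of("scene",q)[0]; print(q,a["uv"],a["p"],tri([(K,t[q][0][0]),(S,a["uv"])]))
print("clevis head",onz(K,t["clevis_head"][0][0],100)); s=robot.sense();print(s["force"],s["clock"])
print("pred arc open/1.38/1.5",proj(S,[[641,120,116.5],[607.2,118,75.2],[602.5,118,74.6]]).round(1).tolist())
```

```text
loop_arc [399.3, 348.1] 0.85 (array([608.13588843, 118.0165016 ,  73.33427599]), [1.2, 1.2])
linch_head [410.1, 317.3] 0.67 (array([598.9940088 , 118.91310636, 129.0232799 ]), [0.8, 0.8])
clevis head [528.97362363 114.71982538 100.        ]
[ 0.44286018 -0.14781452  0.32599127] 24.35
pred arc open/1.38/1.5 [[387.4, 340.1], [400.7, 347.2], [402.9, 345.8]]
```

```bash
python3 -m jog '{"slide":[[0,0.4,0],[0,0.6,-0.3],[0,0.6,-0.3],[0,0.6,-0.3],[0,0.6,-0.3]],"dr":[[0,0,0],[0,0,0],[0,0,0],[0,0,0],[0,0,0]]}'
python3 - <<'E'
import pickle
from h import *
K=pickle.load(open("K.pkl","rb"));print("K",onz(K,K["tips"]["loop_arc"][0][0],75).round(1))
obs=[]
for i in range(5):
    w=cam("wrist")
    for q in("loop_arc","linch_head"):
        for a in robot.tip_of("wrist",q)[:1]: print(q,np.round(a["uv"],1),round(a["p"],2),onz(w,a["uv"],75 if q=="loop_arc" else 122.5).round(1))
print("pred",[proj(w,[[599.2+42*np.cos(x),117.8,116.5-42*np.sin(x)]]).round(1).tolist() for x in(1.0,1.2,1.38,1.5)])
for n in("scene",):
    u=[]
    for i in range(5):
        S=cam(n);r=robot.tip_of(n,"loop_arc");u+=[np.round(r[0]["uv"],1).tolist()] if r else []
    print(n,u,np.median(u,0))
for y in range(280,370,5): pass
np.set_printoptions(linewidth=250)
g=cv2.cvtColor(S["f"],cv2.COLOR_RGB2GRAY); print(g[322:358,385:425:1][::2])
E
```

```text
clock: 24.85
tool_pos: [650.5, 219.6, 182.6]
ee_rot: [-0.08, 3.139, -0.0]
force: [0.2, 1.0, 0.4]
grip_width: 0.2
K [607.4 119.3  75. ]
loop_arc [162.5 160.2] 0.78 [608.  116.4  75. ]
linch_head [129.2 157.3] 0.89 [599.8 117.3 122.5]
loop_arc [164.9 159.1] 0.7 [607.3 118.1  75. ]
linch_head [129.2 158.4] 0.86 [600.5 117.2 122.5]
loop_arc [162.9 158.7] 0.68 [606.5 117.4  75. ]
linch_head [127.3 158.2] 0.72 [599.9 116.9 122.5]
loop_arc [161.9 161.2] 0.88 [607.7 117.1  75. ]
linch_head [126.5 159.1] 0.73 [600.  116.9 122.5]
loop_arc [160.2 162.6] 0.57 [608.5 116.1  75. ]
linch_head [126.3 158.2] 0.89 [599.4 117.1 122.5]
pred [[[160.6, 184.7]], [[162.0, 172.3]], [[162.5, 160.7]], [[162.3, 152.9]]]
scene [[400.7, 346.3], [401.9, 348.1], [403.9, 347.8], [401.3, 346.8], [401.7, 348.5]] [401.7 347.8]
[[ 75  74  74  76  75  74  91 109 118 109  95  83  78  76  62  48  38  41  40  44  42  44  46  47  52  54  51  53  50  55  73  97 121 145 152 137 111 106 118 129]
 [ 72  72  76  75  71  89 115 128 115  87  75  88 112 130 106  58  40  39  38  42  42  45  44  48  54  53  62  83  91  91  99 103  98 
[... 1937 characters left out ...]
07 111 114 115  95  78  70  70  70  72  72  71]
 [133 131 127 118 109 101  96  86  79  72  67  66  65  68  66  66  68  69  75  84  93  95  97 101 100 105 114 111  96  81  77  70  69  71  68  71  71  70  72  71]
 [125 119 109 101  91  86  75  70  70  66  68  67  69  68  66  67  68  68  67  66  68  65  71  70  69  72  73  71  68  69  69  68  69  67  70  69  70  72  68  70]
 [105  96  88  80  76  73  71  70  66  67  69  68  69  69  66  65  70  68  66  63  65  68  68  67  70  68  69  71  69  67  69  68  69  69  69  70  67  71  71  70]
 [ 90  77  73  68  71  69  71  69  67  66  67  68  66  67  70  68  70  68  68  70  68  68  68  68  68  67  67  68  69  65  69  68  68  69  69  67  70  69  73  70]]
```

```bash
python3 -c "
from bench import robot
print(robot.hand_in())"
```

```text
the job is handed in; nothing more can be done
None
```

I pushed the clevis pin home, set the large linch pin in the cross hole down to its head, and swung its ring shut below the clevis pin's end. I then handed the job in at about 26 s on the robot clock. No verdict was given.

- **Clevis pin:** it stopped hard at about 34 N. Its head face then read x ≈ 529 mm, with the fork axis at about 561 mm, so it is home.
- **Linch pin:** the head met the flat at the height I expected, with contact at TCP z = 121.2 mm. Afterwards the head was within about 1 mm of the cross hole in the wrist views.
- **Ring:** the push force rose to about 2 N, then fell to zero, as it would when the ring snaps over. The arc now sits about 7.5 mm out from the shank axis, where a shut ring should give about 7 mm, and about 35 mm below the hole's mouth.

**Checks that failed or disagreed:**
- I never saw the closed ring by eye, because I had used up the picture limit. That check rests on the recognition networks and triangulation alone.
- Using the scene camera, the linch head came out about 6 mm too high. The same offset was there for its known height in the rack, so I treated it as bias.
- The gripper read 14 mm on a head that should be 16 mm.

The arm was clear of everything, with force near zero. I did not re-measure the other two pins, the multimeter or the screwdriver at the end, but nothing came near them.

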